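# Check-weigh a snack tub and pack it

## Task

Lift the tub with the yellow label straight up out of its pocket in the white filling tray by its carry handle, stand it in the middle of the scale pan and let go so that the scale can settle. While it stands there fold its handle down flat on the lid, then take the tub by its sides and stand it on the floor of the yellow crate, turned the same way as the two tubs already packed there. Keep it upright, do not drop it, and leave the other tubs where they are.

Things in the scene. Friction and masses are not known exactly. Their poses are not given: they have to be found in the camera images.
- tub_center (a point): centre of the yellow-label tub, a closed clear plastic snack box of 0.12 to 0.22 kg: 30 mm above its underside. x runs along its long side, y along its short side, z up. Body 86 x 57 mm, 42 mm high; then a rim of 90 x 60 mm (42 to 46 mm above the underside), then the lid with its flat top at 51 mm; the folded handle's top is at 59 mm. It starts in a pocket, lid top level with the tray's top
- tub: the same tub, origin at the centre of its underside
- bar (a point): middle of the white grip bar of the tub's carry handle: the bar is 78 mm long (along the tub's x), 8 mm thick across and 10 mm tall when the handle is up. Two arms hold it 24 mm from the hinge, which runs along the tub's x over the middle of the lid, 55 mm above the underside. Up, the bar's middle is 28 mm above the lid top, with 23 mm free below the bar
- tub_handle (a joint): handle angle: 0 = flat on the lid, lying towards the tub's +y side (bar resting on the lid, 24 mm to +y of its middle); 1.66 = up at its stop, a little past upright. It stays where left (0.3 N at the bar moves it). Near 0.25 it meets a detent (two small pips on the lid): press on down with 3 to 6 N at the bar and it snaps to 0 and is held flat
- tray: fixed white filling tray, 230 (x) x 170 (y) x 57 mm, origin under its centre. Four pockets of 94 x 64 mm, centred at x = +-54, y = +-39 mm, floor 6 mm above the table; all four hold tubs with long sides along the tray's x, handles up. Tubs have 2 mm play all round at the rim
- pan (a point): centre of the top face of the steel scale pan (180 x 190 mm, x by y), 70 mm above the table; the scale is fixed, its key panel is towards -x and is lower than the pan
- crate: fixed yellow crate, open on top, 300 (x) x 200 (y) x 70 mm outside, walls 5 mm, floor 5 mm above the table, origin under its centre. Two packed yellow-label tubs, handles flat, stand at its +x end, their long sides along the crate's y and close to the +x wall (centres at x = 112, y = +-47 mm)
- crate_space (a point): on the crate's floor, the middle of the room left free for the tub (crate x = -30, y = 0 mm), axes as the crate's
- blue_tub0: blue-label tub of the same make and size in the tray, handle fixed up; origin under its centre
- blue_tub1: another blue-label tub in the tray
- blue_tub2: another blue-label tub in the tray
- packed_tub0: packed yellow-label tub in the crate; origin under its centre
- packed_tub1: the other packed tub in the crate

How it is judged (in metres and radians):
On the way, in this order (a step that is already met when the one before it is completed fails the run):
1. the yellow-label tub stands upright about the middle of the scale pan (within 45 mm), let go and still, its handle not yet folded (horizontal distance between tub_center and pan below 0.045 m and z of tub_center in the frame of pan between 0.026 and 0.034 m and angle between tub's own z axis and vertical below 0.1 rad and linear speed of tub below 0.02 m/s and contact force between the fingers and tub below 0.1 N and value of joint tub_handle above 0.5 rad), for 0.4 s.
2. the handle lies folded flat (within 0.1 rad of its stop) while the tub still stands on the pan (value of joint tub_handle below 0.1 rad and horizontal distance between tub_center and pan below 0.07 m and z of tub_center in the frame of pan between 0.026 and 0.034 m), for 0.1 s.
At the end, for the whole second after the job is handed in: The yellow-label tub stands upright and still on the floor of the yellow crate (its underside within 4 mm of the floor), its long side along the crate's y within 15 degrees like the packed tubs, its handle folded flat within 0.1 rad; it has been let go (x of tub_center in the frame of crate between -0.14 and 0.08 m and y of tub_center in the frame of crate between -0.09 and 0.09 m and z of tub_center in the frame of crate between 0.031 and 0.039 m and angle between tub's own z axis and vertical below 0.1 rad and angle between the x axis of tub and the y axis of crate, either way round below 0.26 rad and value of joint tub_handle below 0.1 rad and linear speed of tub below 0.02 m/s); the robot touches nothing.
It fails at once if the tub tipped by more than 30 degrees (angle between tub's own z axis and vertical above 0.52 rad).
It fails at once if the tub dropped: out of the fingers and moving faster than 0.6 m/s (a fall of some 2 cm) (contact force between the fingers and tub below 0.1 N and linear speed of tub above 0.6 m/s).
It fails at once if a blue-label tub moved by more than 20 mm (distance of any of blue_tub0, blue_tub1, blue_tub2 from where it was at the start of the episode above 0.02 m).
It fails at once if a packed tub moved by more than 25 mm (distance of any of packed_tub0, packed_tub1 from where it was at the start of the episode above 0.026 m).
It also fails if it takes over 67 s, if anything falls off the work surface, if the arm or the gripper's body presses on something with over 40 N, if the wrist force passes 120 N, or if a joint passes its speed limit or range.

## Robot

A 7-joint arm with a two-finger parallel gripper is mounted at the origin on the work surface. World frame = base frame: x ahead of the robot, y to its left, z up, the work surface at z = 0. Lengths are in mm, angles in rad, forces in N, time in s.
With the tool pointing down it reaches from about 425 to 925 mm from the base axis. Payload 6.8 kg.
Tool frame: the origin (TCP) lies at the very end of the fingers, on their centre line; the grasp point (between the pads) lies 19 mm behind it (env.grasp_offset is the distance from the TCP to the grasp point, in mm); z points along the fingers, y is the line along which they close (so a half turn about z gives the same grasp; the last joint's range is limited). The gripper opens to 88 mm and grips with 3 to 60 N. Pads are 20 mm wide; open, the fingers measure 115 mm over their backs; the gripper's body (75 mm by 178 mm) begins 61 mm behind the grasp point.
Start: joints at [-1.239, 0.477, 0.022, 1.555, -0.011, 1.109, -0.083], TCP at [287.386, 610.784, 222.664] pointing down, gripper open.
Joint ranges: [-2.96, 2.96], [-0.34, 2.1], [-1.41, 1.46], [0.24, 2.44], [-1.37, 4.51], [0.17, 1.92], [-2.96, 2.96]. Speed limits (rad/s): [2.39, 2.39, 3.14, 3.14, 3.14, 3.14, 3.14].

## Interface

Orientations are given as a rotation vector (axis times angle).
In Python, from bench import env, get_image, camera_info, order gives the robot as it stands.
- The arm moves only by the tool servo_tool, never from a script. Its argument "commands" is text: rows parted by semicolons, each of 4 numbers parted by spaces: the shift along the tool's x, y, z in units of 30 mm (1.0 is 30 mm), then the turn about the tool's z in units of 5 degrees (1.0 is 5 degrees). In form: dx dy dz twist; .... A call has 1 to 20 rows; each row is the pose to reach, as a shift and turn from the pose commanded when the call began, along the tool's axes at that moment; what a row does not reach only later rows make up. A row lasts 1/12 s, in which the tool goes at most 41.7 mm and 7.16 degrees, less where a joint would pass 70% of its speed; a pose out of reach is approached as far as the arm can. A call with a gripper value outside its range is refused whole. "claw" is the finger opening in mm, from 0 to 87.8, set as the call begins (left out, the last holds). The fingers move at their own pace and stop on an object; the grip force is fixed at half the most. Time passes only in rows, so rows that repeat a pose let the fingers close. It gives the time, the measured TCP pose, the force, the opening and the grip force at its end, in the units of the state.
- env.read_state(): the state, without advancing time (a new reading comes with each control period).
- get_image(name): name is "scene" or "top" or "wrist"; returns the picture (400x640x3 uint8, red, green, blue); there is no depth.
- camera_info(name): a dict with "camera_matrix" (3x3 intrinsics, pixels), "camera_from_world" (4x4, takes a point from world to camera coordinates); the wrist camera has in their place "T_tool_cam" (4x4, takes a point from camera to tool coordinates, whose origin is the TCP and whose axes are the flange's). Camera axes: x right, y down, z forward; pixel columns grow to the right and rows downward; lengths in mm; the calibration is good to about 2 mm. A picture is of the moment at which its call begins: read the wrist's pose just before it. camera_info takes no time and is no camera call.
- order.job_done(): hands the job in; it is judged then, once.
The state is a dict: "time_s": time; "joint_positions": joint angles; "qd": joint speeds; "joint_torque": joint torques, N m; "position": TCP position; "ee_rot": TCP orientation; "wrist_force": force on the tool from outside, world axes, zero at the start; "ft_torque": the same for the moment, N m; "gripper_width": opening from 0.0 (shut) to 1.0 (fully open); "finger_force": force on a finger pad.
Only numpy, scipy, OpenCV 4.12 (cv2) and the standard library are available. Lean on these libraries where they do the work, as an engineer would, in place of code of your own. Each camera call takes 0.05 s, during which the arm holds its last target. There are 200 camera calls.

## Working session

There is one attempt and no reset: what is moved stays moved. The work goes in short steps, Python scripts to look and compute and a tool call to move; the robot and the scene stay as the last step left them, time stands still between calls to the robot, and variables do not carry over. Pictures are saved under pics/ and viewed, at most 10 in all, crops included, and the job is handed in when it is done.

Besides the shell and the picture viewer there is one more tool, called after ">>>" as name(argument=value, ...), one argument or row to a line, values as JSON. servo_tool: Moves the arm, as the interface text tells. Its arguments: {"type":"object","properties":{"commands":{"type":"string"},"claw":{"type":"number"}},"required":["commands"]}

```bash
mkdir -p pics; ls
python3 - <<'E'
from bench import env,get_image,camera_info
import cv2,numpy as np
s=env.read_state();print(s['time_s'],s['position'],s['ee_rot'],env.grasp_offset)
a=get_image('top');b=get_image('scene')
cv2.imwrite('pics/top.png',a[:,:,::-1]);cv2.imwrite('pics/scene.png',b[:,:,::-1])
np.set_printoptions(precision=4,suppress=True)
for n in('top','scene','wrist'):print(n,camera_info(n))
E
```

```text
pics
0.0 [287.10798123 610.25946438 221.71705181] [-6.85084793e-01 -3.06571377e+00  2.67433180e-03] 18.700000000000003
top {'camera_matrix': array([[382.6085,   0.    , 317.8561],
       [  0.    , 382.6085, 196.5975],
       [  0.    ,   0.    ,   1.    ]]), 'camera_from_world': array([[  0.0175,  -0.9998,  -0.0057,  15.5759],
       [ -0.9984,  -0.0171,  -0.0532, 505.8177],
       [  0.0531,   0.0067,  -0.9986, 945.3245],
       [  0.    ,   0.    ,   0.    ,   1.    ]])}
scene {'camera_matrix': array([[377.5238,   0.    , 319.077 ],
       [  0.    , 377.5238, 196.6099],
       [  0.    ,   0.    ,   1.    ]]), 'camera_from_world': array([[  -0.5662,    0.8243,    0.0011,  289.3612],
       [   0.6499,    0.4472,   -0.6145, -298.5048],
       [  -0.507 ,   -0.3472,   -0.7889, 1218.2994],
       [   0.    ,    0.    ,    0.    ,    1.    ]])}
wrist {'camera_matrix': array([[355.5555,   0.    , 319.618 ],
       [  0.    , 355.5555, 203.0105],
       [  0.    ,   0.    ,   1.    ]]), 'T_tool_cam': array([[   0.001 ,   -0.9531,   -0.3027,   83.8104],
       [   1.    ,    0.0009,    0.0004,    0.9516],
       [  -0.0001,   -0.3027,    0.9531, -161.3507],
       [   0.    ,    0.    ,    0.    ,    1.    ]])}
```

View pics/top.png

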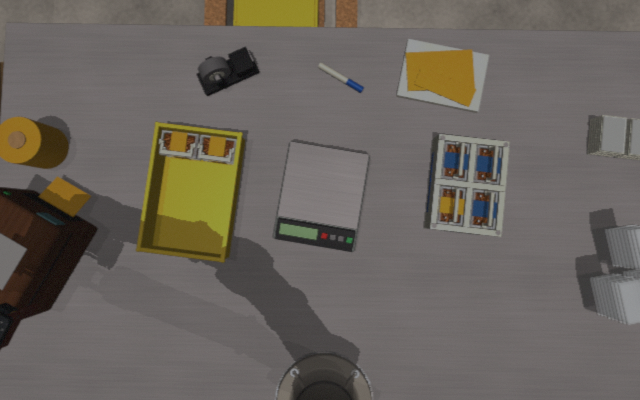

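View pics/scene.png

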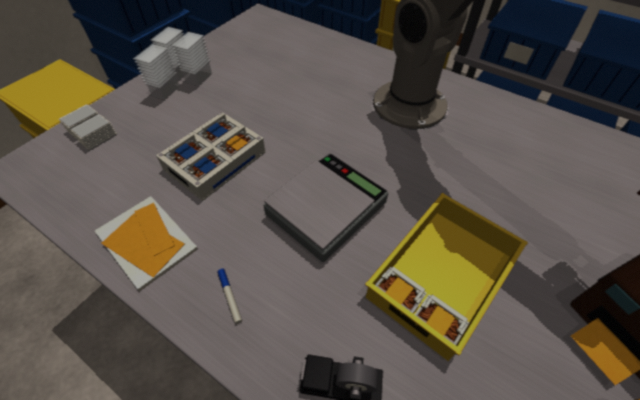

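The top view shows the crate with corners near (156,124) and (225,261), the scale pan at about (322,185), and the tray at about (470,185) with the yellow tub at (452,205). The scene view shows the same layout. The tool starts above the left edge of the table.

```bash
cat > h.py <<'E'
from bench import env,get_image,camera_info
import cv2,numpy as np
from scipy.spatial.transform import Rotation as R
np.set_printoptions(precision=3,suppress=True)
def cam(n,s=None):
    c=camera_info(n);K=c['camera_matrix']
    if n=='wrist':
        T=np.eye(4);T[:3,:3]=R.from_rotvec(s['ee_rot']).as_matrix();T[:3,3]=s['position']
        W=T@c['T_tool_cam']
    else: W=np.linalg.inv(c['camera_from_world'])
    return K,W
def ray(KW,px,z):
    K,W=KW;px=np.atleast_2d(np.float64(px))
    d=(W[:3,:3]@np.linalg.inv(K)@np.c_[px,np.ones(len(px))].T).T
    o=W[:3,3];return o+d*((z-o[2])/d[:,2])[:,None]
def tool(s,p):
    "world point -> shift in tool axes (mm), TCP to p"
    return R.from_rotvec(s['ee_rot']).inv().apply(np.array(p)-s['position'])
def yaw(s):
    y=R.from_rotvec(s['ee_rot']).as_matrix()[:,1];return np.degrees(np.arctan2(y[1],y[0]))
E
python3 - <<'E'
from h import *
a=cv2.imread('pics/top.png');hsv=cv2.cvtColor(a,cv2.COLOR_BGR2HSV);C=cam('top')
m=cv2.inRange(hsv,(0,0,150),(180,60,255));
for nm,m,z in(('tray',m,57),('crate',cv2.inRange(hsv,(22,150,60),(35,255,255)),70)):
    m=cv2.morphologyEx(m,cv2.MORPH_CLOSE,np.ones((3,3)))
    for c in cv2.findContours(m,0,2)[0]:
        if cv2.contourArea(cv2.convexHull(c))>2500:
            r=cv2.minAreaRect(c);b=cv2.boxPoints(r);p=ray(C,b,z)[:,:2]
            e=p[1]-p[0],p[2]-p[1];print(nm,r[0],p.mean(0),[(np.linalg.norm(v),np.degrees(np.arctan2(v[1],v[0]))) for v in e])
for nm,q,z in(('pan',[(291,142),(368,152),(360,224),(279,217)],70),('crate',[(156,124),(243,130),(225,261),(138,253)],70),('tray',[(438,135),(508,139),(501,235),(431,229)],57)):
    p=ray(C,q,z)[:,:2];e=p[1]-p[0],p[2]-p[1],p[3]-p[0];print(nm,p.mean(0),[(np.linalg.norm(v),np.degrees(np.arctan2(v[1],v[0]))) for v in e])
s=env.read_state();print(yaw(s),R.from_rotvec(s['ee_rot']).as_matrix())
cv2.imwrite('pics/c.png',cv2.resize(a[115:270,265:520],None,fx=3,fy=3,interpolation=cv2.INTER_CUBIC))
E
```

```text
tray (469.5342102050781, 188.07534790039062) [ 530.392 -337.988] [(np.float64(208.21890203799043), np.float64(-6.40949899801834)), (np.float64(163.83723377704143), np.float64(-95.6676337429036))]
crate (190.88101196289062, 191.3629150390625) [511.102 324.389] [(np.float64(310.3289158086177), np.float64(-5.4918728555347)), (np.float64(220.6838521349274), np.float64(-96.98456620028114))]
pan [533.575   8.857] [(np.float64(184.33098831806385), np.float64(-96.52185437428766)), (np.float64(171.48123202845477), np.float64(174.31879509251692)), (np.float64(180.16313017100026), np.float64(172.1953185223543))]
crate [509.568 325.186] [(np.float64(208.68194949194034), np.float64(-93.0539056466374)), (np.float64(312.2976338288249), np.float64(173.8372833030888)), (np.float64(308.1658062767993), np.float64(174.40022945468598))]
tray [ 539.096 -337.936] [(np.float64(168.15284990971156), np.float64(-92.38199762992286)), (np.float64(231.060028413758), np.float64(175.381424049858)), (np.float64(226.62673400650138), np.float64(175.84267192146956))]
64.80516766061871 [[-0.905  0.426 -0.001]
 [ 0.426  0.905 -0.002]
 [-0.    -0.002 -1.   ]]
```

View pics/c.png

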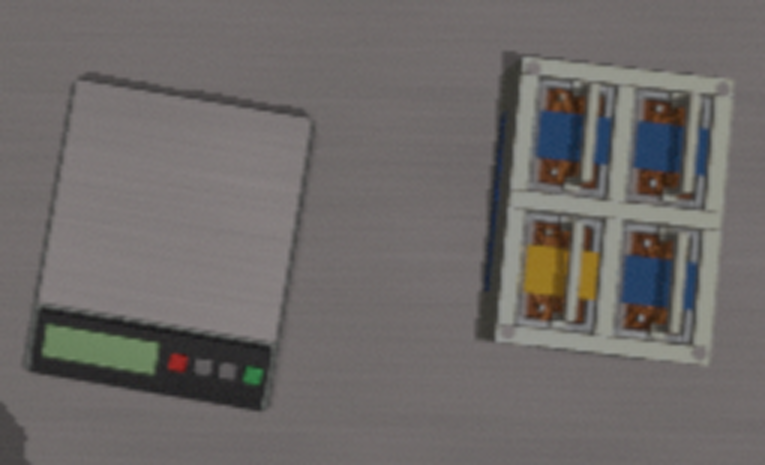

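>>> servo_tool(
  commands="-4 -3.6 0 -1;-8 -7.2 0 -2;-12 -10.9 0 -3;-16.15 -14.5 0 -4.16;-16.15 -14.5 0 -4.16;-16.15 -14.5 0 -4.16;-16.15 -14.5 0 -4.16;-16.15 -14.5 0 -4.16;-16.15 -14.5 0 -4.16;-16.15 -14.5 0 -4.16;-16.15 -14.5 0 -4.16;-16.15 -14.5 0 -4.16;-16.15 -14.5 0 -4.16;-16.15 -14.5 0 -4.16;-16.15 -14.5 0 -4.16;-16.15 -14.5 0 -4.16;-16.15 -14.5 0 -4.16;-16.15 -14.5 0 -4.16;-16.15 -14.5 0 -4.16",
  claw=40,
)

```text
time_s: 1.68
position: [540.0, 11.9, 222.3]
ee_rot: [-0.119, -3.138, -0.001]
wrist_force: [0.4, 0.1, 0.2]
gripper_width: 0.455
finger_force: 0.0
```

>>> servo_tool(
  commands="0.95 -10.33 0 0;0.95 -10.33 0 0;0.95 -10.33 0 0;0.95 -10.33 0 0;0.95 -10.33 0 0;0.95 -10.33 0 0;0.95 -10.33 0 0;0.95 -10.33 0 0;0.95 -10.33 0 0;0.95 -10.33 0 0;0.95 -10.33 0 0;0.95 -10.33 0 0",
)

```text
time_s: 2.68
position: [489.4, -293.1, 222.4]
ee_rot: [-0.114, -3.139, -0.002]
wrist_force: [1.0, -0.3, 0.0]
gripper_width: 0.454
finger_force: 0.0
```

Run:
```python
from h import *
s=env.read_state();a=get_image('wrist')[:,:,::-1].copy();cv2.imwrite('pics/w1.png',a)
print(s['time_s'],s['position'],yaw(s))
K,W=cam('wrist',s)
# tray white mask contour and label
hsv=cv2.cvtColor(a,cv2.COLOR_BGR2HSV);m=cv2.inRange(hsv,(15,150,80),(32,255,255))
for c in cv2.findContours(m,0,2)[0]:
    if cv2.contourArea(c)>100: r=cv2.minAreaRect(c);print(r,ray((K,W),[r[0]],57))
P=lambda w:(K@(np.linalg.inv(W)[:3]@np.append(w,1)));
for w in([488.,-295,57],[488,-295,85]):
    q=P(w);print(q[:2]/q[2])
```

```text
2.6833 [ 489.423 -293.096  222.431] 85.84093192201225
((331.5, 387.5), (23.0, 109.0), 90.0) [[ 733.67  -295.576   57.   ]]
((412.1506042480469, 358.58087158203125), (69.63727569580078, 16.30716323852539), 84.5596694946289) [[ 699.653 -202.946   57.   ]]
((226.86474609375, 358.48773193359375), (16.29643440246582, 69.80305480957031), 5.194429397583008) [[ 684.392 -409.871   57.   ]]
((333.5, 180.0), (48.0, 25.0), 90.0) [[ 487.962 -278.548   57.   ]]
((299.0, 179.0), (24.0, 48.0), 0.0) [[ 484.649 -310.975   57.   ]]
[316.141 181.257]
[315.892 189.111]
```

View pics/w1.png

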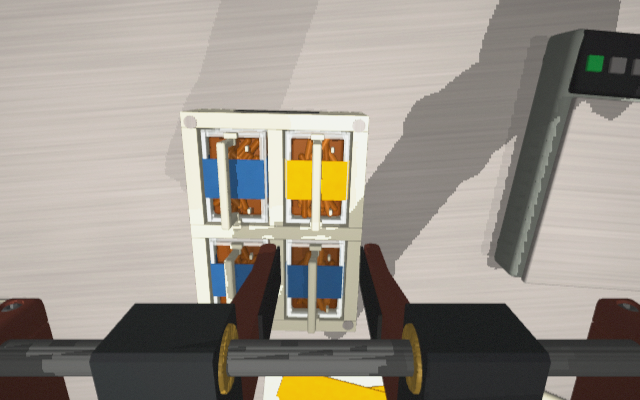

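The wrist picture shows the yellow tub in its pocket. Its label spans columns 287–346 at row 180, and the white bar runs along column about 317, rows 137–222. Two small pips at (332,149) and (332,206) put the fold side at image right, which is world +y.

Run:
```python
from h import *
s=env.read_state();KW=cam('wrist',s)
print('label mid',ray(KW,[(316.5,180)],57),'bar ends',ray(KW,[(317.5,137),(316,224)],90))
a=cv2.imread('pics/w1.png').astype(int)
for r in(145,165,180,200,215):print(r,a[r,304:330].min(1))
```

```text
label mid [[ 486.721 -294.943   57.   ]] bar ends [[ 442.546 -290.587   90.   ]
 [ 518.416 -297.522   90.   ]]
145 [ 50  51  33  34  38  55  43  36  77 199 219 222 222 222 221 221 204 127
  56  57  51  39  29  20  17  34]
165 [ 10  10  10  10  10  10  10  10 163 209 227 228 226 227 226 217 195  86
  10  10  10  10  10  10  10  10]
180 [ 10  10  10  10  10  10  10  10 184 214 226 226 226 225 226 208 177  31
  10  10  10  10  10  10  10  10]
200 [ 24  15  16  18  42  24  20  67 190 222 225 225 223 223 219 195  99  30
  10  10  10  13  10  10  10  10]
215 [ 39  26  23  19  31  41  37 121 200 224 224 223 222 221 210 188  88  54
  55  45  46  49  47  39  35 133]
```

>>> servo_tool(
  commands="0.1 -0.03 1 0.1;0.1 -0.03 2 0.2;0.1 -0.03 3 0.2;0.1 -0.03 4 0.2;0.1 -0.03 4.6 0.2;0.1 -0.03 5.07 0.2;0.1 -0.03 5.07 0.2;0.1 -0.03 5.07 0.2;0.1 -0.03 5.07 0.2",
)

```text
time_s: 3.48
position: [486.3, -296.2, 71.5]
ee_rot: [0.146, 3.137, -0.0]
wrist_force: [0.6, 0.4, 0.0]
gripper_width: 0.455
finger_force: 0.0
```

>>> servo_tool(
  commands="0 0 0 0;0 0 0 0;0 0 0 0;0 0 0 0;0 0 0 0;0 0 0 0",
  claw=0,
)

```text
time_s: 3.98
position: [485.5, -296.3, 70.8]
ee_rot: [0.148, 3.138, 0.001]
wrist_force: [-0.7, 0.9, 2.4]
gripper_width: 0.088
finger_force: 30.0
```

>>> servo_tool(
  commands="0 0 -0.2 0;0 0 -0.5 0;0 0 -0.9 0;0 0 -1.4 0;0 0 -2 0;0 0 -2.6 0;0 0 -3.2 0;0 0 -3.8 0;0 0 -4.2 0;0 0 -4.2 0;0 0 -4.2 0",
)

```text
time_s: 4.9
position: [485.6, -296.7, 197.2]
ee_rot: [0.148, 3.137, -0.0]
wrist_force: [0.1, 0.6, -3.3]
gripper_width: 0.091
finger_force: 30.0
```

Run:
```python
from h import *
s=env.read_state();print(s['position'],yaw(s),s['wrist_force'],s['gripper_width'])
C=cam('top');q=np.array([(72,78),(313,117),(278,345),(40,308)])/3+[265,115]
p=ray(C,q,70)[:,:2];e=p[1]-p[0],p[2]-p[1],p[3]-p[0];print('pan',p,p.mean(0),[(np.linalg.norm(v),np.degrees(np.arctan2(v[1],v[0]))) for v in e])
a=get_image('wrist')[:,:,::-1];b=get_image('scene')[:,:,::-1]
cv2.imwrite('pics/l.png',np.hstack([cv2.resize(a[100:400,160:480],(400,375)),cv2.resize(b[80:280,130:340],(394,375))]))
```

```text
[ 485.558 -296.67   197.205] 84.60325682351686 [ 0.056  0.629 -3.256] 0.09137543231355696
pan [[633.648  94.873]
 [605.665 -96.28 ]
 [425.614 -70.791]
 [451.24  116.064]] [529.042  10.967] [(np.float64(193.19097182885739), np.float64(-98.3282837768448)), (np.float64(181.84645239481452), np.float64(171.94217785271567)), (np.float64(183.635324944138), np.float64(173.37337132706136))]
```

View pics/l.png

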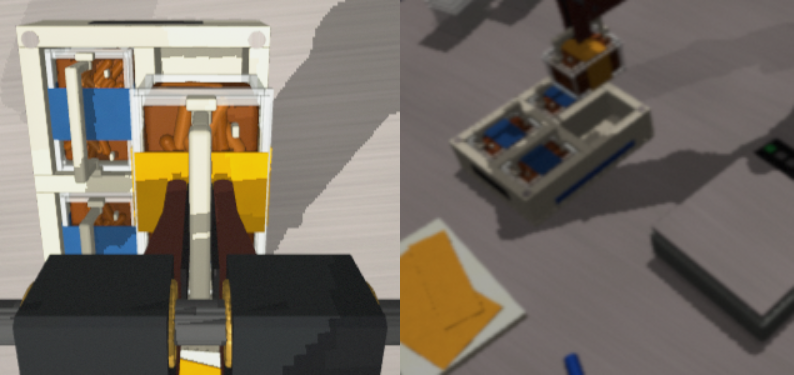

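The tub hangs level from the bar and clear of the tray, with the pip to its right. Next I carry it to the pan.

>>> servo_tool(
  commands="-0.01 0.2 0 0;-0.03 0.6 0 0;-0.06 1.2 0 0;-0.1 2 0 0;-0.14 3 0 0;-0.19 4 0 0;-0.24 5 0 0;-0.28 6 0 0;-0.33 7 0 0;-0.37 8 0 0;-0.41 8.8 0 0;-0.44 9.4 0 0;-0.46 9.9 0 0;-0.48 10.2 0 0;-0.48 10.35 0 0;-0.48 10.35 0 0;-0.48 10.35 0 0",
)

```text
time_s: 6.42
position: [528.5, 10.6, 196.3]
ee_rot: [-0.149, -3.137, 0.001]
wrist_force: [-0.9, -0.1, -2.1]
gripper_width: 0.092
finger_force: 30.0
```

>>> servo_tool(
  commands="0 0 0.3 0;0 0 0.7 0;0 0 1.1 0;0 0 1.45 0;0 0 1.7 0;0 0 1.85 0;0 0 1.93 0;0 0 1.97 0;0 0 2 0;0 0 2 0;0 0 2 0",
)

```text
time_s: 7.33
position: [529.2, 11.2, 137.0]
ee_rot: [0.148, 3.137, 0.0]
wrist_force: [-0.9, 0.6, -3.3]
gripper_width: 0.086
finger_force: 30.0
```

>>> servo_tool(
  commands="0 0 0.02 0;0 0 0.03 0;0 0 0.04 0;0 0 0.05 0;0 0 0.05 0;0 0 0.05 0",
)

```text
time_s: 7.83
position: [529.5, 12.4, 135.8]
ee_rot: [0.147, 3.137, 0.003]
wrist_force: [-0.3, 4.1, 6.1]
gripper_width: 0.09
finger_force: 30.0
```

>>> servo_tool(
  commands="0 0 0 0;0 0 0 0;0 0 0 0;0 0 0 0;0 0 0 0;0 0 0 0;0 0 0 0;0 0 0 0;0 0 0 0;0 0 0 0;0 0 0 0",
  claw=36,
)

```text
time_s: 8.75
position: [528.9, 11.2, 135.1]
ee_rot: [0.148, 3.138, 0.0]
wrist_force: [-0.0, 0.0, 0.1]
gripper_width: 0.409
finger_force: 0.0
```

>>> servo_tool(
  commands="0 0 -0.5 0;0 0 -1.2 0;0 0 -2 0;0.4 0 -3 0;0.4 0 -4 0;0.4 0 -4 0;0.4 0 -4 0;0.4 0 -4 0",
)

```text
time_s: 9.42
position: [516.6, 12.4, 254.6]
ee_rot: [-0.148, -3.138, -0.0]
wrist_force: [0.2, 0.1, 0.2]
gripper_width: 0.411
finger_force: 0.0
```

Run:
```python
from h import *
s=env.read_state();a=get_image('wrist')[:,:,::-1].copy();cv2.imwrite('pics/p1.png',a)
print(s['time_s'],s['position'],yaw(s));KW=cam('wrist',s)
hsv=cv2.cvtColor(a,cv2.COLOR_BGR2HSV);m=cv2.inRange(hsv,(15,150,80),(32,255,255))
for c in cv2.findContours(m,0,2)[0]:
    if cv2.contourArea(c)>100: r=cv2.boundingRect(c);print(r,ray(KW,[(r[0],r[1]),(r[0]+r[2],r[1]+r[3])],121))
```

```text
9.4167 [516.607  12.356 254.577] 84.60524865913865
(66, 376, 42, 24) [[ 688.412 -264.705  121.   ]
 [ 723.21  -230.245  121.   ]]
(394, 324, 18, 70) [[656.872  73.211 121.   ]
 [745.138  89.417 121.   ]]
(228, 324, 18, 70) [[641.767 -88.032 121.   ]
 [728.881 -83.969 121.   ]]
(293, 184, 25, 46) [[507.69   -8.613 121.   ]
 [551.812   8.692 121.   ]]
(328, 183, 30, 54) [[509.601  21.285 121.   ]
 [561.881  43.8   121.   ]]
(485, 0, 155, 282) [[381.886 148.432 121.   ]
 [632.03  304.008 121.   ]]
```

View pics/p1.png

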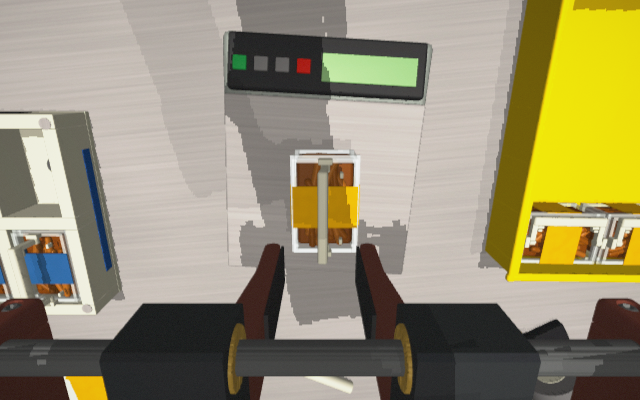

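The tub stands on the pan, with its label at columns 293–358, row 207. The bar is up near column 322, still leaning slightly to −y. Next I shut the fingers, come down on the −y side and push the bar over.

>>> servo_tool(
  commands="-0.43 -0.95 0 0;-0.43 -0.95 0 0;-0.43 -0.95 0.5 0;-0.43 -0.95 1.5 0;-0.43 -0.95 2.5 0;-0.43 -0.95 3.3 0;-0.43 -0.95 3.82 0;-0.43 -0.95 3.82 0;-0.43 -0.95 3.82 0;-0.43 -0.95 3.82 0",
  claw=0,
)

```text
time_s: 10.3
position: [527.4, -17.4, 140.8]
ee_rot: [0.149, 3.138, -0.0]
wrist_force: [-0.6, -0.5, -0.6]
gripper_width: 0.006
finger_force: 0.0
```

>>> servo_tool(
  commands="0 0.2 0 0;0 0.35 0 0;0 0.5 0 0;0 0.6 0.02 0;0 0.7 0.04 0;0 0.8 0.06 0;0 0.9 0.1 0;0 0.96 0.13 0;0 0.96 0.13 0;0 0.96 0.13 0",
)

```text
time_s: 11.13
position: [529.7, 11.5, 136.4]
ee_rot: [-0.148, -3.138, 0.0]
wrist_force: [-0.3, -0.1, -1.6]
gripper_width: 0.006
finger_force: 0.0
```

>>> servo_tool(
  commands="0 0 -0.5 0;0 0 -0.95 0;0 0.4 -0.95 0;0 0.85 -0.95 0;0 0.85 -0.95 0;0 0.85 -0.6 0;0 0.85 -0.3 0;0 0.85 -0.1 0;0 0.85 -0.1 0",
)

```text
time_s: 11.88
position: [530.8, 36.1, 137.4]
ee_rot: [-0.149, -3.135, 0.002]
wrist_force: [0.5, 0.4, 0.8]
gripper_width: 0.002
finger_force: 0.4
```

>>> servo_tool(
  commands="0 0 0.05 0;0 0 0.1 0;0 0 0.15 0;0 0 0.2 0;0 0 0.25 0;0 0 0.3 0;0 0 0.33 0;0 0 0.33 0",
)

```text
time_s: 12.55
position: [532.0, 36.7, 129.4]
ee_rot: [-0.148, -3.138, 0.0]
wrist_force: [0.6, -0.4, 1.7]
gripper_width: 0.005
finger_force: 0.0
```

>>> servo_tool(
  commands="0 0 0.03 0;0 0 0.06 0;0 0 0.08 0;0 0 0.08 0",
)

```text
time_s: 12.88
position: [532.1, 36.8, 127.1]
ee_rot: [-0.148, -3.138, 0.0]
wrist_force: [-0.8, -0.1, 0.7]
gripper_width: 0.005
finger_force: 0.0
```

>>> servo_tool(
  commands="0 0 -1 0;0 0 -2 0;0 0 -3 0;0.4 -0.8 -4.2 0;0.4 -0.8 -4.2 0;0.4 -0.8 -4.2 0;0.4 -0.8 -4.2 0",
)

```text
time_s: 13.47
position: [517.8, 14.2, 253.0]
ee_rot: [0.148, 3.138, 0.001]
wrist_force: [0.0, -0.1, -0.4]
gripper_width: 0.0
finger_force: 0.0
```

Run:
```python
from h import *
s=env.read_state();a=get_image('wrist')[:,:,::-1].copy();b=get_image('scene')[:,:,::-1]
print(s['time_s'],s['position'],yaw(s))
cv2.imwrite('pics/p2.png',np.hstack([cv2.resize(a[100:300,220:420],(400,400),interpolation=2),cv2.resize(b[120:240,240:360],(400,400),interpolation=2)]))
```

```text
13.4667 [517.783  14.196 252.974] 84.58289644441844
```

View pics/p2.png

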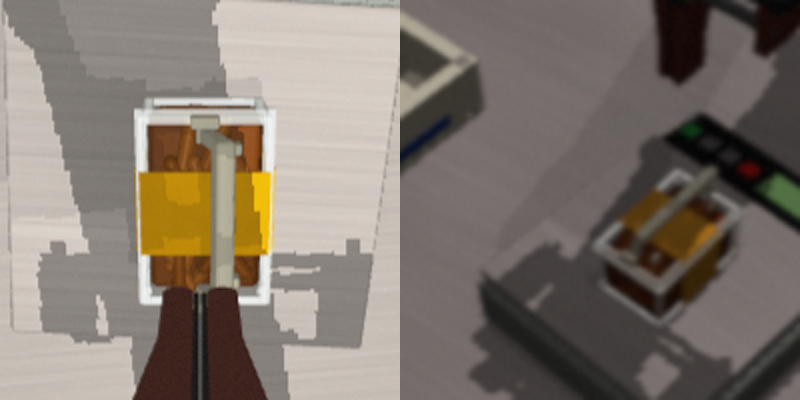

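The bar has moved only part of the way: it sits about 9 mm to +y in the left view, so the fingertips are thinner than I assumed. The tub is still upright. I'll push again, further this time.

>>> servo_tool(
  commands="-0.4 -0.47 0 0;-0.4 -0.47 0.6 0;-0.4 -0.47 1.6 0;-0.4 -0.47 2.6 0;-0.4 -0.47 3.4 0;-0.4 -0.47 3.8 0;-0.4 -0.47 3.8 0;-0.4 -0.47 3.8 0",
)

```text
time_s: 14.23
position: [527.7, -0.8, 137.8]
ee_rot: [-0.147, -3.135, 0.001]
wrist_force: [-0.8, -1.0, 0.2]
gripper_width: 0.004
finger_force: 0.0
```

>>> servo_tool(
  commands="0 0.2 0 0;0 0.4 0.02 0;0 0.55 0.05 0;0 0.7 0.1 0;0 0.8 0.14 0;0 0.9 0.18 0;0 0.95 0.2 0;0 0.95 0.2 0;0 0.95 0.2 0",
)

```text
time_s: 14.98
position: [531.2, 27.1, 133.2]
ee_rot: [-0.148, -3.138, 0.0]
wrist_force: [-0.7, -0.3, -0.5]
gripper_width: 0.006
finger_force: 0.3
```

>>> servo_tool(
  commands="0 -0.05 -0.3 0;0 -0.05 -0.6 0;0 0.2 -0.7 0;0 0.38 -0.6 0;0 0.38 -0.4 0;0 0.38 -0.2 0;0 0.38 0 0;0 0.38 0.1 0;0 0.38 0.15 0;0 0.38 0.15 0",
)

```text
time_s: 15.82
position: [531.8, 38.7, 129.1]
ee_rot: [-0.148, -3.136, -0.001]
wrist_force: [-4.6, 0.8, 10.8]
gripper_width: 0.001
finger_force: 6.0
```

>>> servo_tool(
  commands="0 0 0.03 0;0 0 0.03 0;0 0 0.03 0;0 0 0.03 0",
)

```text
time_s: 16.15
position: [531.9, 38.8, 128.9]
ee_rot: [-0.148, -3.137, -0.001]
wrist_force: [-7.1, 0.9, 19.5]
gripper_width: 0.001
finger_force: 9.3
```

>>> servo_tool(
  commands="0 0 -1 0;0 0 -2 0;0 0 -3 0;0.4 -0.8 -4.2 0;0.4 -0.8 -4.2 0;0.4 -0.8 -4.2 0;0.4 -0.8 -4.2 0;0.4 -0.8 -4.2 0;0.4 -0.8 -4.2 0",
  claw=87,
)

```text
time_s: 16.9
position: [517.4, 16.4, 252.1]
ee_rot: [-0.146, -3.135, 0.001]
wrist_force: [0.9, 1.1, -0.3]
gripper_width: 0.648
finger_force: 0.0
```

Run:
```python
from h import *
s=env.read_state();a=get_image('wrist')[:,:,::-1].copy();b=get_image('scene')[:,:,::-1]
print(s['time_s'],s['position'],yaw(s))
cv2.imwrite('pics/w3.png',a);cv2.imwrite('pics/p3.png',np.hstack([cv2.resize(a[100:300,220:420],(400,400),interpolation=2),cv2.resize(b[120:240,240:360],(400,400),interpolation=2)]))
```

```text
16.9 [517.434  16.362 252.147] 84.65226379203607
```

View pics/p3.png

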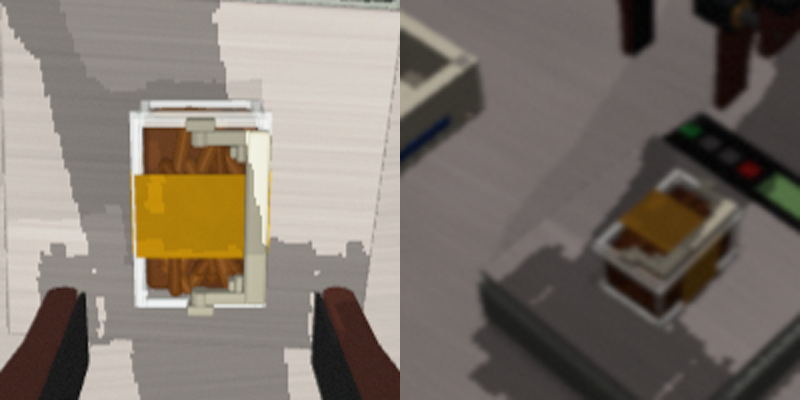

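The handle now lies flat towards +y: the bar is at about column 347 of the wrist image, at the lid edge. Tip contact at z ≈ 129 matches the folded height. Next I measure the tub centre and angle.

Run:
```python
from h import *
s=env.read_state();KW=cam('wrist',s)
p=ray(KW,[(320.5,208)],121)[0];print(p,tool(s,[p[0],p[1],77]),s['position'],s['wrist_force'])
e=ray(KW,[(286.5,158),(288,251),(354.5,157),(353,251)],116);print(e,[np.degrees(np.arctan2(v[1],v[0])) for v in(e[1]-e[0],e[3]-e[2])],yaw(s))
```

```text
[531.63   16.683 121.   ] [-14.189   1.877 175.538] [517.721  16.241 252.57 ] [-0.277  0.032 -0.228]
[[486.297  -7.999 116.   ]
 [571.932 -16.986 116.   ]
 [490.754  49.292 116.   ]
 [577.432  42.439 116.   ]] [np.float64(-5.990721599419181), np.float64(-4.520423675352896)] 84.64227522141215
```

>>> servo_tool(
  commands="-0.47 0.06 0 0;-0.47 0.06 0.8 0;-0.47 0.06 1.8 0;-0.47 0.06 2.8 0;-0.47 0.06 3.8 0;-0.47 0.06 4.6 0;-0.47 0.06 5.2 0;-0.47 0.06 5.6 0;-0.47 0.06 5.8 0;-0.47 0.06 5.8 0;-0.47 0.06 5.8 0",
)

```text
time_s: 17.92
position: [532.4, 16.4, 79.8]
ee_rot: [-0.148, -3.138, 0.0]
wrist_force: [-1.6, 0.5, 0.2]
gripper_width: 0.992
finger_force: 0.0
```

>>> servo_tool(
  commands="0 0 0 0;0 0 0 0;0 0 0 0;0 0 0 0;0 0 0 0;0 0 0 0;0 0 0 0;0 0 0 0",
  claw=40,
)

```text
time_s: 18.58
position: [532.7, 16.1, 80.4]
ee_rot: [0.148, 3.137, 0.0]
wrist_force: [-1.5, -0.2, 6.7]
gripper_width: 0.674
finger_force: 30.0
```

>>> servo_tool(
  commands="0 0 -0.1 0;0 0 -0.3 0;0 0 -0.6 0;0 0 -1 0;0 0 -1.5 0;0 0 -2.1 0;0 0 -2.7 0;0 0 -3.3 0;0 0 -3.8 0;0 0 -4 0;0 0 -4 0",
)

```text
time_s: 19.5
position: [533.3, 16.4, 201.6]
ee_rot: [0.148, 3.135, 0.002]
wrist_force: [0.8, 0.2, -1.9]
gripper_width: 0.675
finger_force: 30.0
```

Run:
```python
from h import *
s=env.read_state();print(s['position'],s['joint_positions'],s['wrist_force'],yaw(s),s['gripper_width'])
print(tool(s,[480,328,s['position'][2]])/30)
```

```text
[533.251  16.439 201.6  ] [-0.407  0.27   0.312  1.936 -0.101  0.948  1.429] [ 0.769  0.226 -1.864] 84.60381117047162 0.6751106362162542
[ 2.744 10.172  0.003]
```

>>> servo_tool(
  commands="0.05 0.2 0 0.3;0.15 0.6 0 1;0.3 1.2 0 2;0.5 1.9 0 3.2;0.7 2.7 0 4.4;0.9 3.5 0 5.6;1.15 4.3 0 6.9;1.4 5.1 0 8.2;1.6 5.9 0 9.5;1.8 6.7 0 10.8;2 7.5 0 12.1;2.2 8.2 0 13.4;2.4 8.8 0 14.7;2.5 9.3 0 15.9;2.6 9.7 0 16.9;2.7 10 0 17.6;2.74 10.17 0 18.1;2.74 10.17 0 18.1;2.74 10.17 0 18.1",
)

```text
time_s: 21.08
position: [478.6, 327.5, 198.8]
ee_rot: [2.33, 2.106, -0.003]
wrist_force: [0.5, 0.0, -2.1]
gripper_width: 0.677
finger_force: 30.0
```

Run:
```python
from h import *
s=env.read_state();a=get_image('wrist')[:,:,::-1].copy();b=get_image('top')[:,:,::-1]
print(s['time_s'],s['position'],yaw(s))
cv2.imwrite('pics/p4.png',np.hstack([cv2.resize(a,(480,300)),cv2.resize(b[90:290,110:310],(300,300))]))
```

```text
21.0833 [478.61  327.516 198.839] -5.7778548324414505
```

View pics/p4.png

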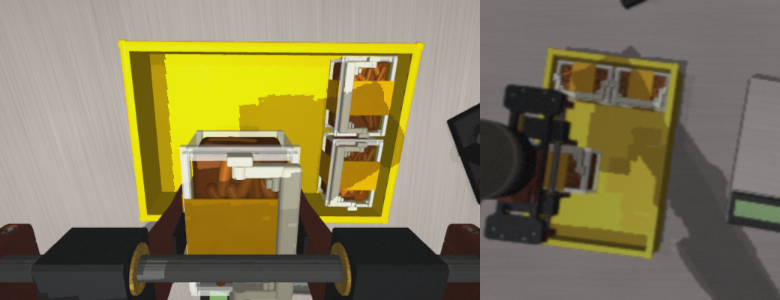

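The tub hangs level over the crate, handle flat. The crate rim corners in the full wrist image are about (160,56), (563,59), (517,295) and (187,293). The packed tubs are on the right at +x.

Run:
```python
from h import *
s=env.read_state();KW=cam('wrist',s)
p=ray(KW,[(160,56),(563,59),(517,295),(187,293)],70);print(p,p[:,:2].mean(0))
for v in(p[1]-p[0],p[2]-p[3],p[0]-p[3]):print(np.linalg.norm(v),np.degrees(np.arctan2(v[1],v[0])))
c=p.mean(0);a=np.radians(-5.8);print('goal',c[0]-30*np.cos(a),c[1]-30*np.sin(a))
```

```text
[[369.967 447.674  70.   ]
 [674.003 414.561  70.   ]
 [652.875 210.654  70.   ]
 [346.415 243.846  70.   ]] [510.815 329.184]
305.8336425088058 -6.215670559389873
308.2523209721615 -6.181432906417704
205.18468088816098 83.40890286723383
goal 480.96848662378824 332.2155128642094
```

>>> servo_tool(
  commands="0.1 0 0.3 0;0.13 0 0.9 0;0.13 0 1.7 0;0.13 0 2.5 0;0.13 0 3.3 0;0.13 0 4.1 0;0.13 0 4.8 0;0.13 0 5.3 0;0.13 0 5.65 0;0.13 0 5.85 0;0.13 0 5.97 0;0.13 0 5.97 0;0.13 0 5.97 0",
)

```text
time_s: 22.27
position: [480.2, 331.9, 21.4]
ee_rot: [-2.333, -2.104, -0.002]
wrist_force: [1.0, 0.3, -1.7]
gripper_width: 0.678
finger_force: 30.0
```

>>> servo_tool(
  commands="0 0 0.03 0;0 0 0.06 0;0 0 0.09 0;0 0 0.09 0;0 0 0.09 0",
)

```text
time_s: 22.68
position: [479.7, 331.7, 18.2]
ee_rot: [-2.333, -2.104, -0.0]
wrist_force: [0.5, -0.0, -2.2]
gripper_width: 0.676
finger_force: 30.0
```

Not yet on the floor, so I creep on down.

>>> servo_tool(
  commands="0 0 0.02 0;0 0 0.04 0;0 0 0.06 0;0 0 0.08 0;0 0 0.08 0;0 0 0.08 0",
)

```text
time_s: 23.18
position: [479.6, 331.6, 15.6]
ee_rot: [2.333, 2.104, -0.0]
wrist_force: [-0.3, 0.1, -1.5]
gripper_width: 0.677
finger_force: 30.0
```

>>> servo_tool(
  commands="0 0 0.015 0;0 0 0.03 0;0 0 0.045 0;0 0 0.06 0;0 0 0.06 0",
)

```text
time_s: 23.6
position: [479.7, 331.7, 15.3]
ee_rot: [-2.332, -2.103, -0.0]
wrist_force: [-5.7, -2.6, 14.1]
gripper_width: 0.677
finger_force: 30.0
```

Contact with the floor. I open a little and then retreat upwards.

>>> servo_tool(
  commands="0 0 -0.02 0;0 0 -0.02 0;0 0 -0.02 0;0 0 -0.02 0;0 0 -0.02 0;0 0 -0.02 0",
  claw=84,
)

```text
time_s: 24.1
position: [479.6, 331.6, 14.3]
ee_rot: [2.333, 2.104, -0.0]
wrist_force: [-0.2, -0.2, -0.6]
gripper_width: 0.958
finger_force: 0.0
```

>>> servo_tool(
  commands="0 0 -0.4 0;0 0 -1 0;0 0 -2 0;0 0 -3 0;0 0 -4 0;0 0 -5 0;0 0 -6 0;0 0 -7 0;0 0 -7 0;0 0 -7 0",
)

```text
time_s: 24.93
position: [480.6, 332.1, 227.0]
ee_rot: [-2.333, -2.103, -0.007]
wrist_force: [-0.3, 0.2, -1.0]
gripper_width: 0.954
finger_force: 0.0
```

Run:
```python
from h import *
s=env.read_state();a=get_image('wrist')[:,:,::-1].copy()
print(s['time_s'],s['position'],yaw(s),s['wrist_force'])
cv2.imwrite('pics/p5.png',a)
```

```text
24.9333 [480.574 332.143 226.993] -5.916589875862395 [-0.276  0.187 -1.007]
```

View pics/p5.png

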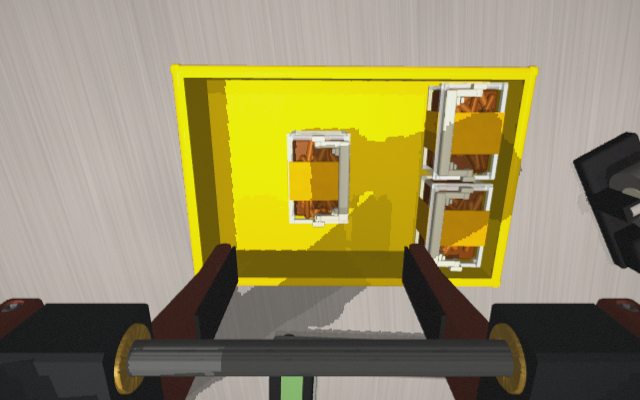

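The tub stands at (319,178) on the crate floor, handle flat, parallel to the packed tubs. The gripper is clear of everything.

```bash
python3 -c "
from bench import order;print(order.job_done())"
```

```text
the job is handed in; nothing more can be done
None
```

The job is handed in: the yellow-label tub was stood on the scale pan, had its handle folded flat there, and now stands on the crate floor lined up with the packed tubs; the judge returned no verdict.

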